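Put the brass weight away in the instrument drawer

TASK

Put the big brass weight away: pull the drawer of the grey unit open by its handle, stand the big weight upright in the same compartment as the small brass weight, and push the drawer fully shut without slamming it. Both weights must end up standing and the cased test piece must stay in the other compartment; leave the bottle, timer, dish and marker alone.

Things in the scene. Friction and masses are not known exactly. Their poses are not given: they have to be found in the camera images.
- unit: Low grey steel drawer unit fixed on the worktop, 200 deep (its x) x 220 wide x 85 high; origin at the centre of its underside; its own -x axis points out of the drawer front, roughly to the robot, and its shell's front edge is at x = -100. Fixed nearby: a tall arched tap close to the robot (post at world x 0.25, y 0.09; spout to y 0.24) and a balance in a glass shield left of the unit; keep the arm clear of them.
- drawer (a joint): How far the single drawer is pulled out along the unit's -x, in m: 0 shut, 0.11 at its stop. It needs about 3 N (plus a little with speed), stays where left, has no spring or catch, and may start up to 12 mm open.
- drawer_floor (a point): Point on the drawer's inner floor, 18 mm above the worktop; moves with the drawer, axes as the unit's. Inside, the tray runs x = -51 to +123, y = -96 to +96, side walls 30 high; a divider along x at y = 0, 4 thick and 27 high, makes a left (+y) and a right (-y) compartment, each 94 wide. White drawer front: x = -63 to -51. Fully out, all at x below +60 is clear of the roof.
- handle_mid (a point): Middle of the steel bow handle's bar, 9 thick, 55 above the worktop, straight along the unit's y for 90 mm; legs at y = -55 and +55 run to the front. The bar's axis is 42 mm out (-x) from the drawer front; the free gap behind it is 37 mm, open above and below. The flat drawer front is 216 wide and reaches 76 mm above the worktop. Axes as the unit's.
- big_weight_center (a point): Centre (16 mm up) of the big brass weight, a cylinder with a neck and knob on top, 21 diameter x 32 high, 50 g, z along its axis; it starts standing on the worktop.
- big_weight: The same big brass weight, origin at the centre of its underside.
- small_weight_center (a point): Centre (13 mm up) of the small brass weight of the same shape, 17 diameter x 26 high, 20 g, z along its axis; it stands loose in the left or right compartment of the drawer, 25 to 50 mm behind drawer_floor in x.
- small_weight: The same small brass weight, origin at the centre of its underside.
- test_piece_center (a point): Centre of the test piece in its clear case with dark base, a block 26 x 44 x 14 that lies loose in the other compartment.
- brown_bottle: Bystander: brown dropping bottle with a red rubber teat, 42 diameter x 108 high; origin at the centre of its underside.
- timer: Bystander: white bench timer, 36 x 68 x 61; origin at the centre of its underside.
- dish: Bystander: flat round glass dish, 64 diameter x 14 high; origin at the centre of its underside.
- marker: Bystander: white marker pen with a black cap, 130 long, 16 thick, lying along its y; origin at the centre of its underside.

How it is judged (in metres and radians):
On the way, in this order (a step that is already met when the one before it is completed fails the run):
1. the drawer has been pulled more than 70 mm open, with the fingers at its handle (value of joint drawer above 0.07 m and distance between the grasp point and handle_mid below 0.085 m).
2. the big weight stands released in the small weight's compartment while the drawer is still open more than 50 mm (value of joint drawer above 0.05 m and ((x of big_weight_center in the frame of drawer_floor between -0.051 and 0.125 m and z of big_weight_center in the frame of drawer_floor between 0.01 and 0.022 m and y of big_weight_center in the frame of drawer_floor between 0.004 and 0.098 m and x of small_weight_center in the frame of drawer_floor between -0.051 and 0.125 m and z of small_weight_center in the frame of drawer_floor between 0.007 and 0.019 m and y of small_weight_center in the frame of drawer_floor between 0.004 and 0.098 m and x of test_piece_center in the frame of drawer_floor between -0.051 and 0.125 m and z of test_piece_center in the frame of drawer_floor between 0.002 and 0.013 m and y of test_piece_center in the frame of drawer_floor between -0.098 and -0.004 m) or (x of big_weight_center in the frame of drawer_floor between -0.051 and 0.125 m and z of big_weight_center in the frame of drawer_floor between 0.01 and 0.022 m and y of big_weight_center in the frame of drawer_floor between -0.098 and -0.004 m and x of small_weight_center in the frame of drawer_floor between -0.051 and 0.125 m and z of small_weight_center in the frame of drawer_floor between 0.007 and 0.019 m and y of small_weight_center in the frame of drawer_floor between -0.098 and -0.004 m and x of test_piece_center in the frame of drawer_floor between -0.051 and 0.125 m and z of test_piece_center in the frame of drawer_floor between 0.002 and 0.013 m and y of test_piece_center in the frame of drawer_floor between 0.004 and 0.098 m)) and angle between each of big_weight_center, small_weight_center's own z axis and vertical below 0.2 rad and contact force between big_weight and the arm below 0.05 N and contact force between big_weight and the fingers below 0.05 N), for 0.2 s.
At the end, for the whole second after the job is handed in: The drawer is shut to within 6 mm; both brass weights stand upright (tilt under 0.2 rad) on its floor, at rest, in one and the same compartment, and the cased test piece lies on the floor of the other one (value of joint drawer below 0.006 m and ((x of big_weight_center in the frame of drawer_floor between -0.051 and 0.125 m and z of big_weight_center in the frame of drawer_floor between 0.01 and 0.022 m and y of big_weight_center in the frame of drawer_floor between 0.004 and 0.098 m and x of small_weight_center in the frame of drawer_floor between -0.051 and 0.125 m and z of small_weight_center in the frame of drawer_floor between 0.007 and 0.019 m and y of small_weight_center in the frame of drawer_floor between 0.004 and 0.098 m and x of test_piece_center in the frame of drawer_floor between -0.051 and 0.125 m and z of test_piece_center in the frame of drawer_floor between 0.002 and 0.013 m and y of test_piece_center in the frame of drawer_floor between -0.098 and -0.004 m) or (x of big_weight_center in the frame of drawer_floor between -0.051 and 0.125 m and z of big_weight_center in the frame of drawer_floor between 0.01 and 0.022 m and y of big_weight_center in the frame of drawer_floor between -0.098 and -0.004 m and x of small_weight_center in the frame of drawer_floor between -0.051 and 0.125 m and z of small_weight_center in the frame of drawer_floor between 0.007 and 0.019 m and y of small_weight_center in the frame of drawer_floor between -0.098 and -0.004 m and x of test_piece_center in the frame of drawer_floor between -0.051 and 0.125 m and z of test_piece_center in the frame of drawer_floor between 0.002 and 0.013 m and y of test_piece_center in the frame of drawer_floor between 0.004 and 0.098 m)) and angle between each of big_weight_center, small_weight_center's own z axis and vertical below 0.2 rad and contact force between big_weight and the arm below 0.05 N and contact force between big_weight and the fingers below 0.05 N and linear speed of each of big_weight, small_weight below 0.02 m/s); the robot touches nothing.
It fails at once if the drawer is slammed shut (faster than 0.35 m/s) (velocity of joint drawer below -0.35 m/s).
It fails at once if the brown dropping bottle is moved by more than 20 mm (distance of brown_bottle from where it was at the start of the episode above 0.02 m).
It fails at once if the timer is moved by more than 20 mm (distance of timer from where it was at the start of the episode above 0.02 m).
It fails at once if the glass dish is moved by more than 20 mm (distance of dish from where it was at the start of the episode above 0.02 m).
It fails at once if the marker pen is moved by more than 20 mm (distance of marker from where it was at the start of the episode above 0.02 m).
It also fails if it takes over 61 s, if anything falls off the work surface, if the arm or the gripper's body presses on something with over 40 N, if the wrist force passes 120 N, or if a joint passes its speed limit or range.

ROBOT

A 6-joint arm with a two-finger parallel gripper is mounted at the origin on the work surface; the furniture and walls round the work are solid. World frame = base frame: x ahead of the robot, y to its left, z up, the work surface at z = 0. Lengths are in mm, angles in rad, forces in N, time in s.
With the tool pointing down it reaches from about 350 to 975 mm from the base axis. Payload 7.1 kg.
Tool frame: the origin (TCP) lies at the centre of the arm's flange, where the gripper is bolted on; the fingertips stand 182 mm ahead of it and the grasp point (between the pads) lies 163 mm ahead of it; x points along the fingers, y is the direction in which the jaws open and shut, and the axes are right-handed (so a half turn about x gives the same grasp; the last joint's range is limited). The gripper opens to 88 mm and grips with 3 to 60 N. Pads are 20 mm wide; open, the fingers measure 115 mm over their backs; the gripper's body (75 mm by 178 mm) begins 61 mm behind the grasp point.
Start: joints at [-1.131, 0.423, 1.63, -0, 1.089, -0.019], TCP at [276.81, -560.342, 404.675] pointing down, gripper open.
Joint ranges: [-3, 3], [-0.9, 2.11], [0.09, 2.58], [-1.31, 4.45], [0.11, 2.69], [-2.54, 2.54]. Speed limits (rad/s): [2.39, 2.39, 3.01, 3.14, 3.14, 3.14].

INTERFACE

Orientations are given as a rotation vector (axis times angle).
In Python, from workcell import readout, viewer, workorder, models gives the robot as it stands. The module is installed in compiled form; this text tells all that it offers.
- The arm moves only by the tool apply_moves, never from a script. Its argument "commands" is a list that holds one entry, the list of rows, each a list of 4 numbers: the shift along the world's x, y, z in m, then the turn about the world's z in rad. A call has 1 to 8 rows; each row is the pose to reach, as a shift and turn from the pose commanded when the call began; what a row does not reach only later rows make up. A row lasts 1/8 s, in which the tool goes at most 62.5 mm and 10.7 degrees, less where a joint would pass 70% of its speed; a pose out of reach is approached as far as the arm can. A call with a gripper value outside its range is refused whole. "gripper" is the finger opening in m, from 0 to 0.0878, set as the call begins (left out, the last holds). The fingers move at their own pace and stop on an object; the grip force is fixed at half the most. Time passes only in rows, so rows that repeat a pose let the fingers close. It gives the time, the measured TCP pose, the force and the opening at its end, in the units of the state.
- readout.get_obs(): the state, without advancing time (a new reading comes with each control period).
- viewer.get_image(name): name is "scene" or "side" or "wrist"; returns a dict with "color" (480x640x3 uint8, red, green, blue), "vertical_fov" (degrees; the focal length in pixels is half the picture's height over the tangent of half this angle, whatever the lens; pixels are square), "cx", "cy" (the principal point, pixels), "D" ([k1, k2, p1, p2, k3] as OpenCV has them; the pictures are not rectified), "rvec" (rotation vector, rad) and "tvec" (3), from world to camera coordinates, as OpenCV has them. Camera axes: x right, y down, z forward; pixel columns grow to the right and rows downward; lengths in mm; the calibration is good to about 2 mm. A picture is of the moment at which its call begins. There is no depth.
- workorder.close_job(): hands the job in, once; it reports no verdict.
Trained networks look in the newest picture that a camera, given by its name, has taken for a name from the list of things; names that differ only in an ending like _2 or _b are one class to them, and where a whole thing is asked for, a point or a joint stands for the part that bears it (a point fixed in the world has none). Each returns a list of dicts, best first, with "conf" (0 to 1); they miss things now and then, are a little off and sometimes report something else, mostly with a low value. They report only what shows in the picture. A call takes as long as a camera call.
- models.search_frame(camera, label): "position" ([x, y, z] in mm, in world coordinates, good to about 4 mm: the middle of the surface that is visible of it).
- models.place_of(camera, label): "position" ([x, y, z] in mm, in world coordinates, good to about 4 mm: a listed point, or the origin of a listed thing).
The state is a dict: "t": time; "qpos": joint angles; "qvel": joint speeds; "joint_torque": joint torques, N m; "ee_pos": TCP position; "orientation": TCP orientation; "ft_force": force on the tool from outside, world axes, zero at the start; "moment": the same for the moment, N m; "width": finger opening in mm.
Only numpy, scipy, OpenCV 4.12 (cv2) and the standard library are available. Lean on these libraries where they do the work, as an engineer would, in place of code of your own. Each camera call takes 0.05 s, during which the arm holds its last target.

## Working session

There is one attempt and no reset: what is moved stays moved. The work goes in short steps, Python scripts to look and compute and a tool call to move; the robot and the scene stay as the last step left them, time stands still between calls to the robot, and variables do not carry over. Pictures are saved under pics/ and viewed, and the job is handed in when it is done.

Besides the shell and the picture viewer there is one more tool, called after "Emit:" by a JSON object that holds its "method" and its "body", one argument or row to a line. apply_moves: Moves the arm, as the interface text tells. Its arguments: {"type":"object","properties":{"commands":{"type":"array","items":{"type":"array","items":{"type":"array","items":{"type":"number"}}}},"gripper":{"type":"number"}},"required":["commands"]}

```bash
mkdir -p pics
cat > h.py <<'E'
import numpy as np, cv2
from workcell import readout, viewer, workorder, models
def cam(im):
    f=240/np.tan(np.radians(im["vertical_fov"])/2)
    K=np.array([[f,0,im["cx"]],[0,f,im["cy"]],[0,0,1]]);return K,np.array(im["D"],float),np.array(im["rvec"],float),np.array(im["tvec"],float)
def shot(n,fn):
    im=viewer.get_image(n); cv2.imwrite("pics/"+fn,im["color"][...,::-1]); return im
def ray(im,px,z):
    K,D,r,t=cam(im); u=cv2.undistortPoints(np.array([[px]],float),K,D)[0,0]
    R=cv2.Rodrigues(r)[0]; d=R.T@np.array([u[0],u[1],1]); c=-R.T@t.ravel()
    return c+d*(z-c[2])/d[2]
def proj(im,P):
    K,D,r,t=cam(im); return cv2.projectPoints(np.array(P,float).reshape(-1,3),r,t,K,D)[0].reshape(-1,2)
def st():
    o=readout.get_obs()
    print("t",round(o["t"],2),"pos",np.round(o["ee_pos"],1),"ori",np.round(o["orientation"],3),"F",np.round(o["ft_force"],1),"w",round(float(o["width"]),1),"q",np.round(o["qpos"],2)); return o
E
python3 - <<'E'
from h import *
st()
for n in ("scene","side","wrist"): shot(n,n+"0.png")
for l in ["unit","drawer_floor","handle_mid","big_weight","big_weight_center","small_weight","small_weight_center","test_piece_center","brown_bottle","timer","dish","marker"]:
  for c in ("scene","side","wrist"):
    for d in models.place_of(c,l)[:2]: print(l,c,np.round(d["position"],1),round(d["conf"],2), [k for k in d if k not in("position","conf")])
st()
E
```

```text
t 0.0 pos [ 276.7 -560.1  403.9] ori [ 1.967  0.461 -1.967] F [-0.5 -0.6  0.3] w 87.8 q [-1.13  0.42  1.63 -0.    1.09 -0.02]
unit side [699.8  93.3  -1.5] 0.82 []
drawer_floor scene [ 568.9 -365.2   -3.8] 0.55 []
drawer_floor scene [ 469.2 -368.8    0.5] 0.41 []
drawer_floor side [ 5.647e+02 -3.637e+02 -2.000e-01] 0.29 []
handle_mid scene [ 522.4 -178.4   -6. ] 0.58 []
handle_mid side [544.6  70.4  57.2] 0.92 []
big_weight scene [432.  386.7  -4.8] 0.68 []
big_weight scene [ 521.9 -177.6   -4.4] 0.43 []
big_weight side [432.8 383.5   2.6] 0.42 []
big_weight_center scene [431.4 382.6  16.3] 0.68 []
big_weight_center side [430.3 379.6   9.8] 0.54 []
brown_bottle scene [531.9 493.   -3.8] 0.85 []
timer scene [ 569.7 -362.2   -0.9] 0.86 []
timer side [ 565.9 -360.6    1.2] 0.7 []
dish scene [ 519.5 -178.3   -4.5] 0.52 []
dish side [ 524.7 -175.     0.7] 0.92 []
marker scene [ 472.3 -372.9   -0.9] 0.45 []
marker side [ 470.4 -373.1    7.6] 0.5 []
t 1.95 pos [ 276.8 -560.3  404.7] ori [ 1.966  0.459 -1.966] F [-0.4  0.8 -0.3] w 87.9 q [-1.13  0.42  1.63 -0.    1.09 -0.02]
```

View pics/scene0.png

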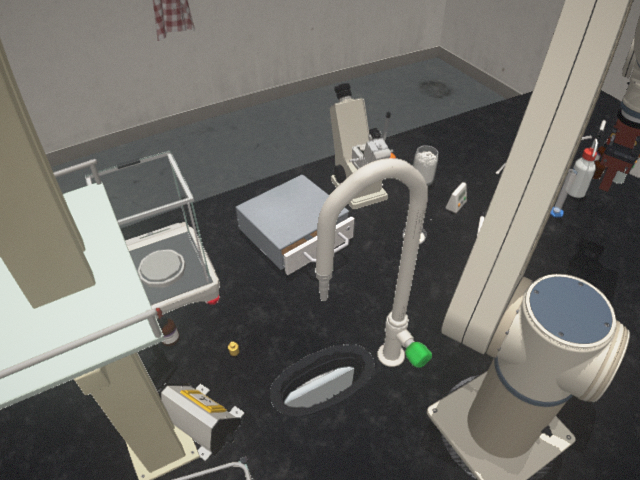

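View pics/side0.png

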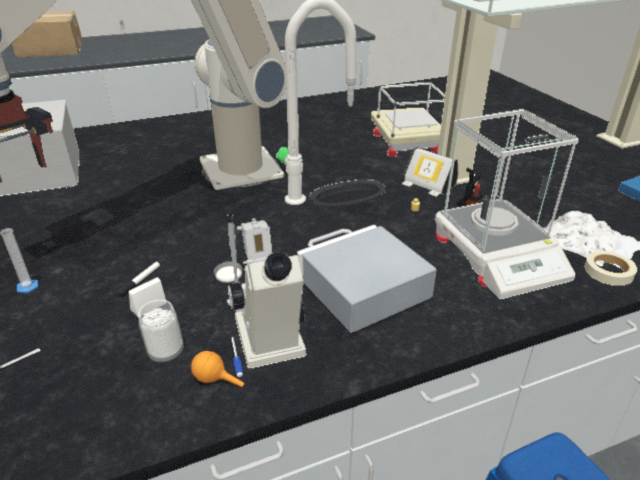

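View pics/wrist0.png

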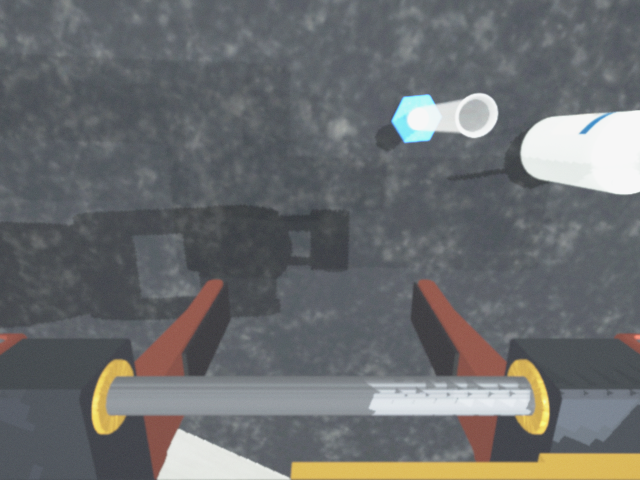

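Run:
```python
import cv2
a=cv2.imread("pics/side0.png"); b=cv2.imread("pics/scene0.png")
cv2.imwrite("pics/z1.png",cv2.resize(a[180:340,260:460],None,fx=4,fy=3.75,interpolation=cv2.INTER_CUBIC)[:600])
cv2.imwrite("pics/z2.png",cv2.resize(b[160:300,220:380],None,fx=4,fy=4,interpolation=cv2.INTER_CUBIC))
```

```text
(no output)
```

View pics/z1.png

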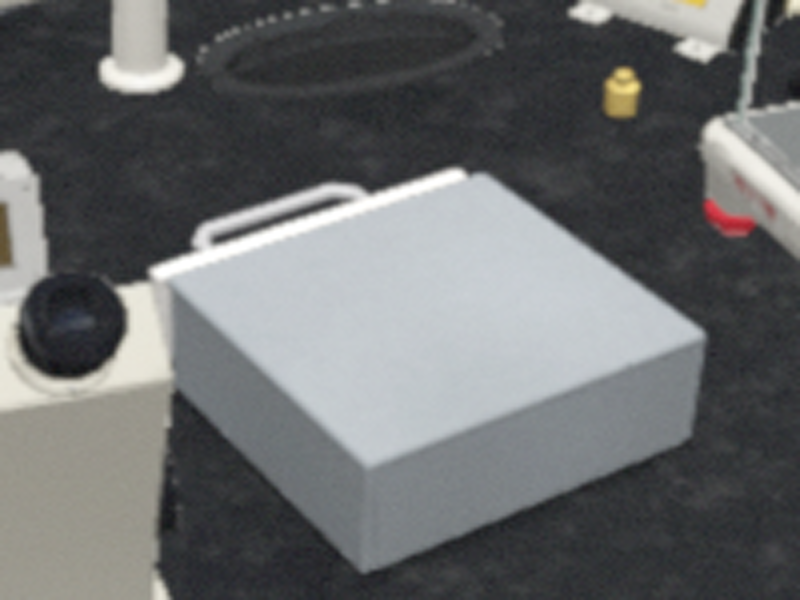

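View pics/z2.png

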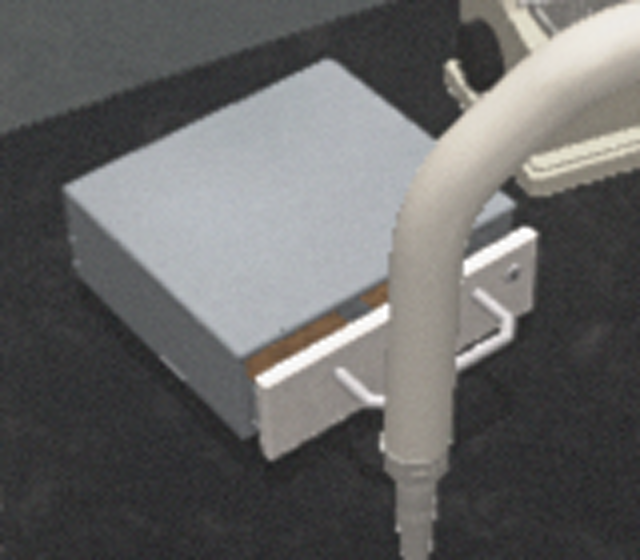

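Run:
```python
from h import *
s=viewer.get_image("side"); c=viewer.get_image("scene")
for nm,im,pts,sc,o in (("side",s,dict(FR=(170,281),FL=(483,175),BL=(705,337),BR=(370,467)),(4,3.75),(260,180)),
   ("scene",c,dict(FR=(515,205),FL=(243,357),BL=(65,190),BR=(328,58)),(4,4),(220,160))):
  P={k:ray(im,(v[0]/sc[0]+o[0]-.4,v[1]/sc[1]+o[1]-.4),85) for k,v in pts.items()}
  C=sum(P.values())/4
  x=(P["BL"]+P["BR"]-P["FL"]-P["FR"])/2; y=(P["FL"]+P["BL"]-P["FR"]-P["BR"])/2
  print(nm,np.round(C,1),"dims",np.linalg.norm(x).round(1),np.linalg.norm(y).round(1),"yaw",np.degrees(np.arctan2(x[1],x[0])).round(2),np.degrees(np.arctan2(-y[0],y[1])).round(2))
# handle bar ends in side z2/z1 z=59.5 top
for p in ((200,235),(335,187)): print(ray(s,(p[0]/4+260,p[1]/3.75+180),57))
print("weight base side",ray(s,(622/4+260,115/3.75+180),0),"mid",ray(s,(622/4+260,98/3.75+180),12))
print("weight scene",ray(c,(233.5,349.5),14))
for n in("scene","side","wrist"):
  im=dict(scene=c,side=s).get(n) or viewer.get_image(n); R=cv2.Rodrigues(np.array(im["rvec"],float))[0]; print(n,np.round(-R.T@np.array(im["tvec"]).ravel()), im["vertical_fov"], np.round(R[2],2))
```

```text
side [703.4  94.3  85. ] dims 197.7 216.6 yaw 8.88 9.28
scene [699.8  96.3  85. ] dims 197.8 216.5 yaw 9.26 9.75
[549.42498639  19.89163126  57.        ]
[529.4898295  117.24214845  57.        ]
weight base side [438.07156941 381.08579785   0.        ] mid [433.62511485 382.36693502  12.        ]
weight scene [427.14868367 384.05399524  14.        ]
scene [-184.  513.  935.] 51.29975664557293 [ 0.61 -0.36 -0.71]
side [1552. -369.  796.] 47.307059541360694 [-0.76  0.32 -0.56]
wrist [ 349. -523.  384.] 65.6321912138025 [-0.26 -0.13 -0.96]
```

Run:
```python
import cv2
b=cv2.imread("pics/scene0.png")
cv2.imwrite("pics/z3.png",cv2.resize(b[280:400,130:290],None,fx=4,fy=4,interpolation=cv2.INTER_CUBIC))
```

```text
(no output)
```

View pics/z3.png

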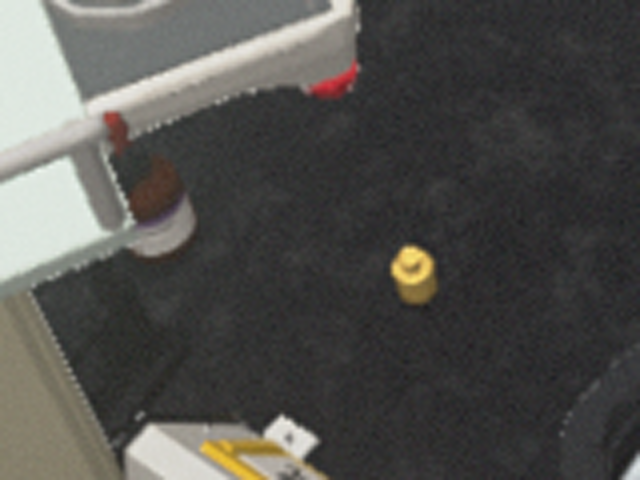

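Run:
```python
from h import *
s=viewer.get_image("side"); c=viewer.get_image("scene")
def rx(im,px,x):
    K,D,r,t=cam(im); u=cv2.undistortPoints(np.array([[px]],float),K,D)[0,0]
    R=cv2.Rodrigues(r)[0]; d=R.T@np.array([u[0],u[1],1]); o=-R.T@t.ravel()
    return np.round(o+d*(x-o[0])/d[0])
print("apex scene",rx(c,(378,160),250),rx(c,(420,180),250),"apex side",rx(s,(318,2),250),"spout tip",rx(s,(350,105),250),rx(c,(324,298),250))
print("red foot balance",ray(c,(213,301),5), ray(s,(442,238),5))
print("balance corner bottom", ray(c,(218,290),20))
print("frame top corners side(z?)", rx(s,(459,120),500))
print("bottle", proj(s,(532,493,0)))
```

```text
apex scene [250. 178. 547.] [250.  97. 482.] apex side [250. 165. 525.] spout tip [250. 258. 259.] [250. 261. 308.]
red foot balance [582.16708421 372.11826537   5.        ] [589.37589585 369.22228897   5.        ]
balance corner bottom [595.15324095 351.69578633  20.        ]
frame top corners side(z?) [500. 435. 281.]
bottle [[468.989959   218.94668419]]
```

Emit:
{"method": "apply_moves", "body": {
  "commands": [
    [[0.02, 0.05, 0.04, 0], [0.04, 0.1, 0.08, 0], [0.06, 0.15, 0.12, 0], [0.08, 0.2, 0.15, 0], [0.1, 0.25, 0.18, 0], [0.1, 0.25, 0.18, 0], [0.1, 0.25, 0.18, 0]]
  ]
}}

```text
t: 3.08
ee_pos: [376.9, -310.0, 584.9]
orientation: [1.965, 0.459, -1.965]
ft_force: [-0.2, 0.7, -0.8]
width: 87.4
```

Run:
```python
from h import *
o=st(); print(list(np.round(o["qpos"],4)), o["ee_pos"]); print(cv2.Rodrigues(np.array(o["orientation"],float))[0].round(2))
shot("wrist","w1.png"); s=shot("scene","s1.png");
```

```text
t 3.08 pos [ 376.9 -310.   584.9] ori [ 1.965  0.459 -1.965] F [-0.2  0.7 -0.8] w 87.4 q [-0.71  0.04  1.71 -0.    1.39  0.4 ]
[np.float64(-0.7126), np.float64(0.0432), np.float64(1.7062), np.float64(-0.0004), np.float64(1.3911), np.float64(0.3979)] [ 376.89460944 -310.00593428  584.87800114]
[[ 0.    0.44 -0.9 ]
 [-0.   -0.9  -0.44]
 [-1.    0.   -0.  ]]
```

View pics/s1.png

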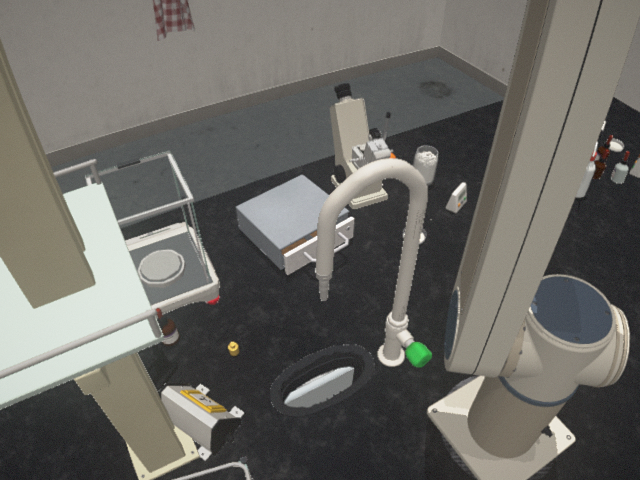

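Run:
```python
from h import *
from scipy.optimize import least_squares
s=shot("side","sd1.png")
f=lambda v: proj(s,(.905*v[0],.426*v[0],v[1]))[0]-np.array([268,80])
print(least_squares(f,[100,300],x_scale=[100,100]).x)
```

```text
[151.22220118 316.95327355]
```

View pics/sd1.png

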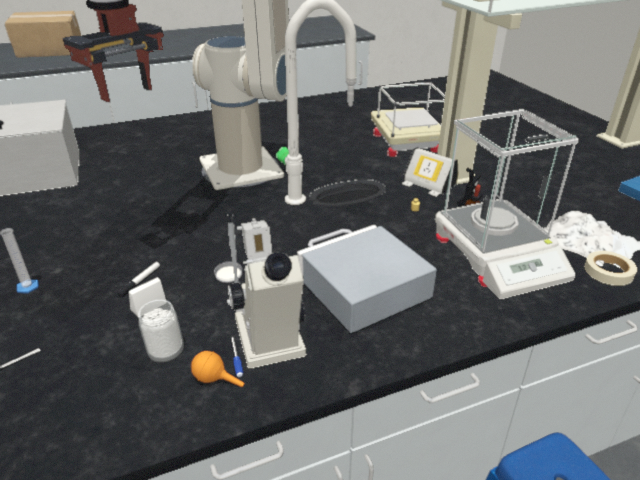

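View pics/w1.png

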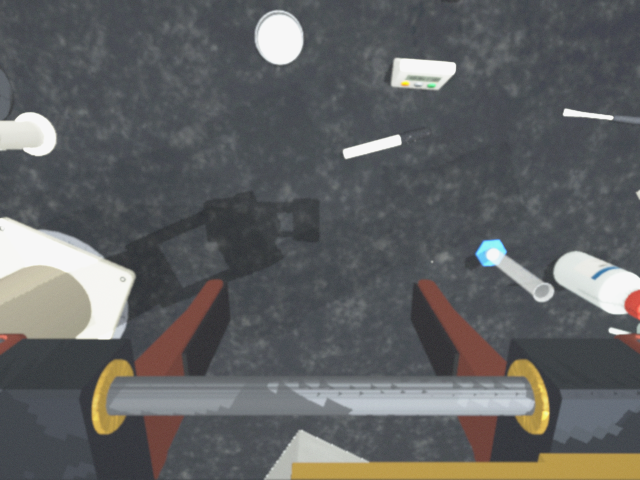

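```bash
python3 - <<'E'
from h import *
from scipy.optimize import least_squares
s=viewer.get_image("side"); c=viewer.get_image("scene")
def tri(pc,ps):
    r=least_squares(lambda X: np.r_[proj(c,X)[0]-pc,proj(s,X)[0]-ps],[300,500,300],x_scale=100); return np.round(r.x),np.round(r.fun,1)
for pc in ((158,330),(160,345),(95,165)):
  for ps in ((518,20),(443,2)): print(pc,ps,tri(pc,ps))
print("post foot",ray(s,(455,187),0),ray(c,(195,450),0))
print("bal top near corner",tri((193,200),(459,120)),tri((170,152),(501,155)),tri((98,165),(575,140)))
E
python3 - <<'E'
import cv2
a=cv2.imread("pics/side0.png"); b=cv2.imread("pics/scene0.png")
import numpy as np
x=cv2.resize(a[0:200,360:640],(784,560)); cv2.imwrite("pics/z4.png",x)
cv2.imwrite("pics/z5.png",cv2.resize(b[130:480,0:260],(446,600)))
E
```

```text
(158, 330) (518, 20) (array([281., 548., 405.]), array([-33. ,  -9.8, -63.4,  20.9]))
(158, 330) (443, 2) (array([189., 518., 478.]), array([ -5.6,  -1.4, -13. ,   3.4]))
(160, 345) (518, 20) (array([260., 553., 399.]), array([-33.6,  -9.5, -66.4,  21. ]))
(160, 345) (443, 2) (array([172., 523., 474.]), array([ -6.2,  -1.4, -14.9,   3.8]))
(95, 165) (518, 20) (array([523., 517., 499.]), array([-5.3, -3.1, -7. ,  4.2]))
(95, 165) (443, 2) (array([390., 495., 555.]), array([ 17. ,   8.4,  28.4, -14.4]))
post foot [364.36452595 560.84700135   0.        ] [261.94659632 539.02391273   0.        ]
bal top near corner (array([579., 367., 319.]), array([-2.4, -0.6, -2.7,  0.7])) (array([759., 353., 316.]), array([ 0.5,  0.2,  0.4, -0.2])) (array([784., 508., 329.]), array([-1.8, -1. , -1.6,  0.9]))
```

View pics/z4.png

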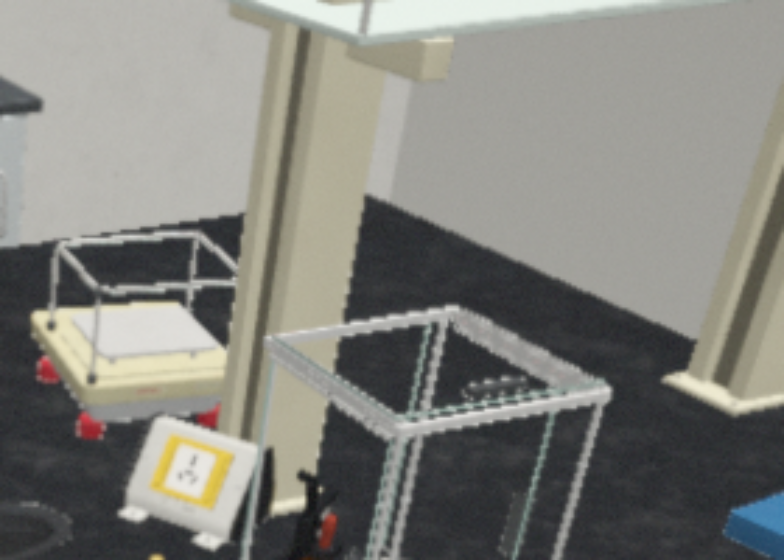

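View pics/z5.png

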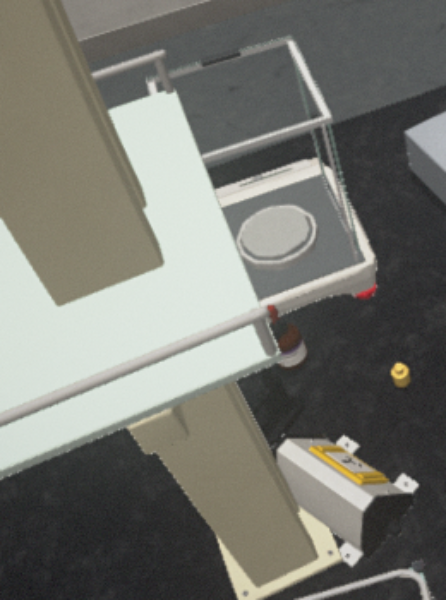

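Emit:
{"method": "apply_moves", "body": {
  "commands": [
    [[0.02, 0.05, 0, 0.16], [0.04, 0.1, 0, 0.32], [0.06, 0.15, 0, 0.48], [0.08, 0.2, 0, 0.64], [0.1, 0.25, 0, 0.8], [0.12, 0.3, -0.03, 0.96], [0.14, 0.34, -0.06, 1.12], [0.165, 0.38, -0.1, 1.278]]
  ]
}}

```text
t: 4.32
ee_pos: [542.7, 70.4, 483.8]
orientation: [1.083, 1.284, -1.082]
ft_force: [-0.1, -0.6, 0.9]
width: 87.8
```

Emit:
{"method": "apply_moves", "body": {
  "commands": [
    [[0, 0, -0.03, 0], [0, 0, -0.06, 0], [0, 0, -0.06, 0], [0, 0, -0.06, 0]]
  ]
}}

```text
t: 4.82
ee_pos: [542.4, 69.1, 425.3]
orientation: [1.087, 1.282, -1.086]
ft_force: [0.0, -0.0, -0.2]
width: 87.8
```

Run:
```python
from h import *
st(); im=shot("wrist","w2.png"); shot("scene","s2.png")
R=cv2.Rodrigues(np.array(im["rvec"],float))[0]; print(np.round(-R.T@np.array(im["tvec"]).ravel()), np.round(R[2],2))
for l in ("handle_mid","unit","drawer_floor"):
  for d in models.place_of("wrist",l)[:2]: print(l,np.round(d["position"],1),round(d["conf"],2))
```

```text
t 4.83 pos [542.4  69.1 425.3] ori [ 1.087  1.282 -1.086] F [ 0.  -0.  -0.2] w 87.8 q [ 0.11  0.28  1.79 -0.    1.07 -0.06]
[528. 151. 405.] [ 0.05 -0.29 -0.96]
handle_mid [540.7  68.   54.1] 0.89
unit [707.4  94.3   2.4] 0.63
```

View pics/w2.png

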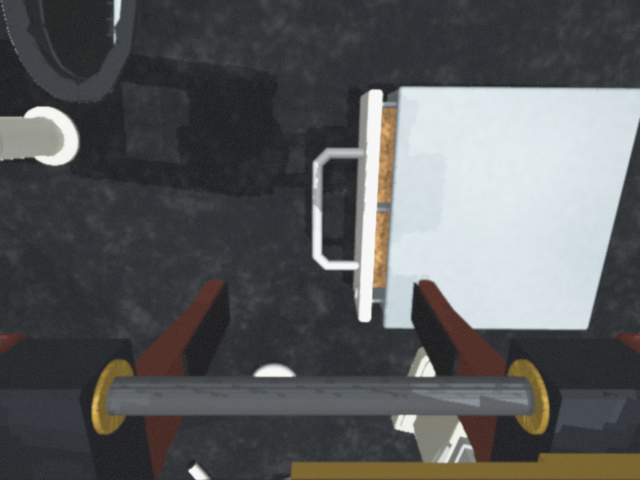

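View pics/s2.png

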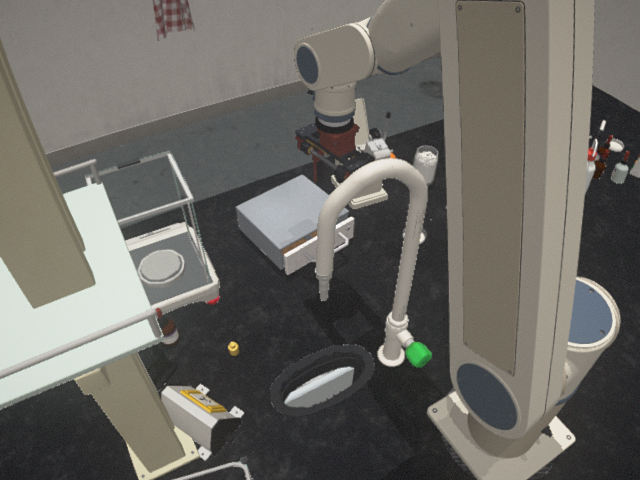

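Run:
```python
from h import *
im=viewer.get_image("wrist")
a,b=ray(im,(317.5,163),57),ray(im,(317.5,256),57)
print("bar",a,b,(a+b)/2,np.degrees(np.arctan2((b-a)[0],-(b-a)[1])))
# leg outer corners
print("legs",ray(im,(340,153),57),ray(im,(340,266),57))
a,b=ray(im,(377,91),76),ray(im,(365,321),76); print("front top",a,b,np.linalg.norm(a-b),np.degrees(np.arctan2((b-a)[0],-(b-a)[1])))
a,b=ray(im,(400,87),85),ray(im,(385,328),85); print("roof front",a,b,np.linalg.norm(a-b),np.degrees(np.arctan2((b-a)[0],-(b-a)[1])))
```

```text
bar [532.034839   116.53085792  57.        ] [546.88438177  26.72853577  57.        ] [539.45961039  71.62969684  57.        ] 9.38935865113452
legs [550.86043635 128.80850512  57.        ] [570.87127516  19.93451543  57.        ]
front top [570.68440692 184.19605374  76.        ] [603.64557205 -26.44791635  76.        ] 213.20722440924698 8.893415587698316
roof front [587.04346346 189.24570948  85.        ] [622.31938321 -25.90586011  85.        ] 218.02428399254 9.311281094857193
```

Emit:
{"method": "apply_moves", "body": {
  "commands": [
    [[-0.002, 0.001, -0.045, 0], [-0.002, 0.001, -0.09, 0], [-0.002, 0.001, -0.125, 0], [-0.002, 0.001, -0.15, 0], [-0.002, 0.001, -0.17, 0], [-0.002, 0.001, -0.19, 0], [-0.002, 0.001, -0.207, 0], [-0.002, 0.001, -0.207, 0]]
  ],
  "gripper": 0.036
}}

```text
t: 6.12
ee_pos: [539.5, 70.6, 216.8]
orientation: [1.085, 1.285, -1.087]
ft_force: [-0.8, -0.2, -0.9]
width: 36.1
```

Emit:
{"method": "apply_moves", "body": {
  "commands": [
    [[0, 0, 0, 0], [0, 0, 0, 0], [0, 0, 0, 0], [0, 0, 0, 0]]
  ],
  "gripper": 0.0
}}

```text
t: 6.62
ee_pos: [539.9, 70.6, 218.2]
orientation: [1.086, 1.283, -1.086]
ft_force: [-0.9, -0.3, 5.2]
width: 8.2
```

Run:
```python
from h import *
st(); im=shot("wrist","w3.png"); shot("scene","s3.png")
```

```text
t 6.62 pos [539.9  70.6 218.2] ori [ 1.086  1.283 -1.086] F [-0.9 -0.3  5.2] w 8.2 q [ 0.11  0.59  1.9   0.    0.65 -0.06]
```

View pics/w3.png

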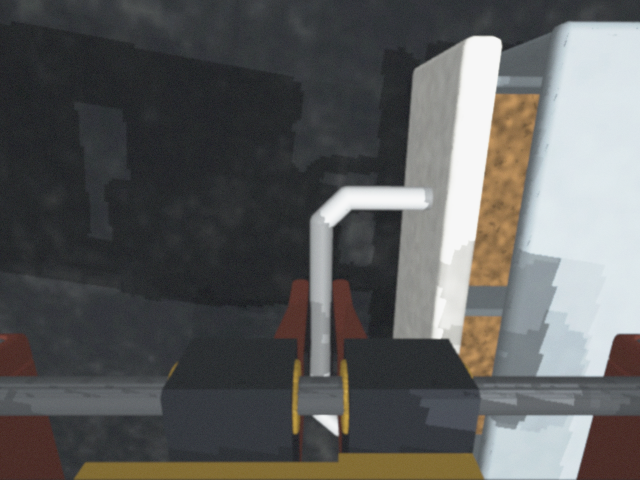

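Emit:
{"method": "apply_moves", "body": {
  "commands": [
    [[-0.01, -0.0016, 0, 0], [-0.025, -0.004, 0, 0], [-0.04, -0.0065, 0, 0], [-0.055, -0.009, 0, 0], [-0.07, -0.0114, 0, 0], [-0.084, -0.0137, 0, 0], [-0.095, -0.0155, 0, 0], [-0.095, -0.0155, 0, 0]]
  ]
}}

```text
t: 7.72
ee_pos: [442.6, 55.1, 218.1]
orientation: [1.085, 1.285, -1.088]
ft_force: [-3.6, 2.2, 12.6]
width: 8.1
```

Run:
```python
from h import *
st(); im=shot("wrist","w4.png"); shot("scene","s4.png"); shot("side","sd4.png")
```

```text
t 7.72 pos [442.6  55.1 218.1] ori [ 1.085  1.285 -1.088] F [-3.6  2.2 12.6] w 8.1 q [ 0.1   0.51  2.12  0.    0.52 -0.07]
```

View pics/s4.png

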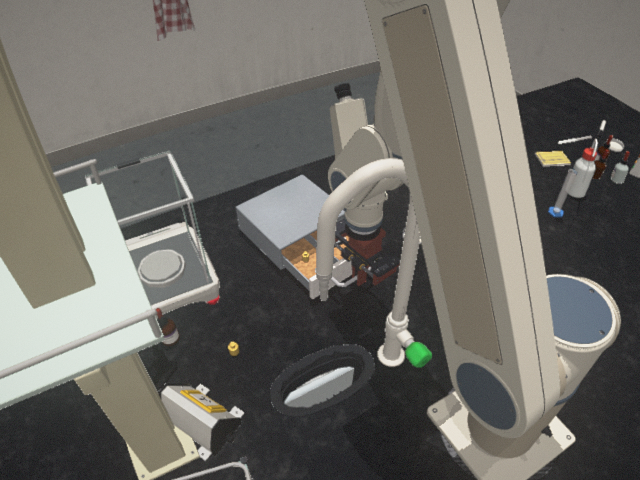

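View pics/w4.png

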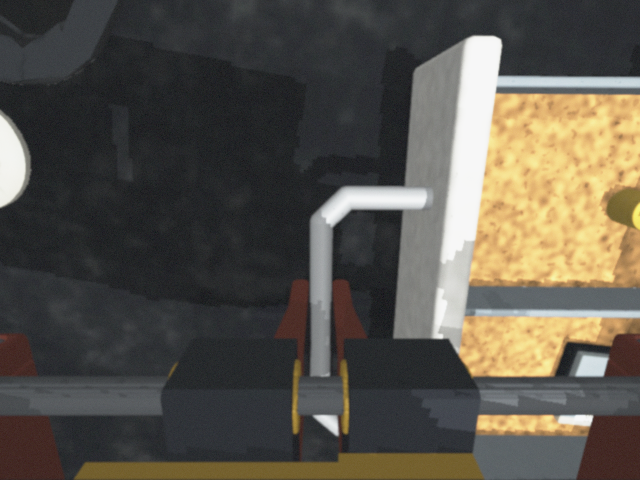

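View pics/sd4.png

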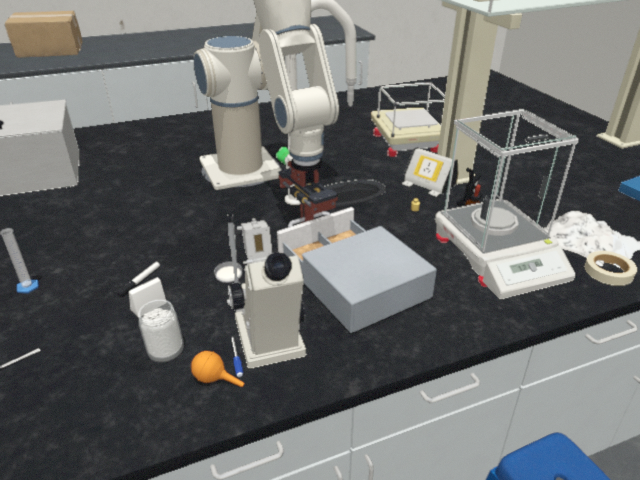

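Emit:
{"method": "apply_moves", "body": {
  "commands": [
    [[0, 0, 0, 0], [0, 0, 0, 0], [0, 0, 0, 0], [0, 0, 0.02, 0], [0, 0, 0.05, 0], [0, 0, 0.1, 0], [0, 0, 0.15, 0], [0, 0, 0.18, 0]]
  ],
  "gripper": 0.034
}}

```text
t: 8.88
ee_pos: [444.8, 55.1, 399.9]
orientation: [1.087, 1.281, -1.084]
ft_force: [-0.1, 0.4, -0.8]
width: 33.8
```

Run:
```python
from h import *
st(); im=shot("wrist","w5.png")
for l in ("handle_mid","drawer_floor","small_weight","small_weight_center","test_piece_center","big_weight"):
  for c in("wrist","scene","side"):
   for d in models.place_of(c,l)[:1]: print(l,c,np.round(d["position"],1),round(d["conf"],2))
```

```text
t 8.88 pos [444.8  55.1 399.9] ori [ 1.087  1.281 -1.084] F [-0.1  0.4 -0.8] w 33.8 q [ 0.1   0.17  2.01 -0.    0.96 -0.07]
handle_mid wrist [443.8  56.2  56.4] 0.76
handle_mid scene [443.4  52.1  52.4] 0.98
handle_mid side [447.2  53.6  58.4] 0.81
drawer_floor wrist [545.1  65.8  17.8] 0.98
drawer_floor scene [544.3  72.8  17.6] 0.6
drawer_floor side [544.4  69.6  17.6] 0.93
small_weight wrist [576.5 121.6  15.1] 0.91
small_weight scene [584.1 124.4  30.8] 0.64
small_weight_center wrist [584.9 118.5  29.5] 0.6
small_weight_center scene [583.9 121.3  26. ] 0.42
test_piece_center wrist [601.5  27.4  22.8] 0.6
test_piece_center scene [595.3  24.7  31.1] 0.4
test_piece_center side [ 525.2 -175.6   -0.9] 0.36
big_weight wrist [546.4  68.5  21.1] 0.42
big_weight scene [429.6 387.8  -2.5] 0.6
big_weight side [446.   56.5  57.1] 0.68
```

View pics/w5.png

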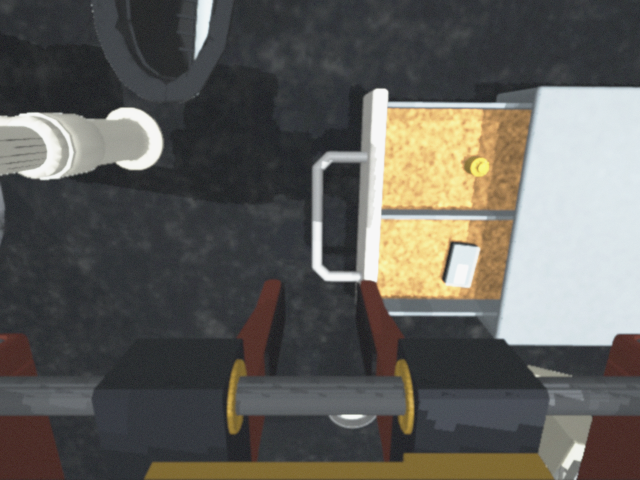

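Emit:
{"method": "apply_moves", "body": {
  "commands": [
    [[0.02, 0.0, 0.02, -0.17], [0.04, 0.01, 0.05, -0.34], [0.055, 0.04, 0.05, -0.51], [0.055, 0.08, 0.05, -0.68], [0.055, 0.12, 0.05, -0.85], [0.05, 0.16, 0.04, -1.02], [0.045, 0.2, 0.03, -1.19], [0.04, 0.23, 0.02, -1.36]]
  ],
  "gripper": 0.06
}}

```text
t: 10.82
ee_pos: [484.5, 286.7, 417.4]
orientation: [2.019, 0.38, -2.018]
ft_force: [0.7, 0.2, 0.5]
width: 59.9
```

Emit:
{"method": "apply_moves", "body": {
  "commands": [
    [[-0.01, 0.02, -0.02, -0.12], [-0.02, 0.04, -0.05, -0.211], [-0.035, 0.06, -0.08, -0.211], [-0.05, 0.08, -0.1, -0.211], [-0.05, 0.08, -0.1, -0.211], [-0.05, 0.08, -0.1, -0.211]]
  ]
}}

```text
t: 11.58
ee_pos: [435.3, 365.1, 318.2]
orientation: [2.136, 0.178, -2.134]
ft_force: [0.7, -0.2, 0.5]
width: 59.7
```

Run:
```python
from h import *
st(); im=shot("wrist","w6.png"); shot("scene","s6.png")
R=cv2.Rodrigues(np.array(im["rvec"],float))[0]; print(np.round(-R.T@np.array(im["tvec"]).ravel()), np.round(R[2],2))
for l in ("big_weight","big_weight_center"):
  for c in("wrist","scene"):
   for d in models.place_of(c,l)[:1]: print(l,c,np.round(d["position"],1),round(d["conf"],2))
print(proj(im,(431,383,16)))
```

```text
t 11.57 pos [435.3 365.1 318.2] ori [ 2.136  0.178 -2.134] F [ 0.7 -0.2  0.5] w 59.7 q [ 0.68  0.46  1.82 -0.    0.87  2.08]
[515. 380. 298.] [-0.29 -0.05 -0.96]
big_weight wrist [433.3 381.2   0.7] 0.73
big_weight scene [431.6 387.7   0.7] 0.4
big_weight_center wrist [427.3 380.8  15.5] 0.89
big_weight_center scene [429.8 381.4  15.6] 0.49
[[298.42041656 233.193296  ]]
```

View pics/w6.png

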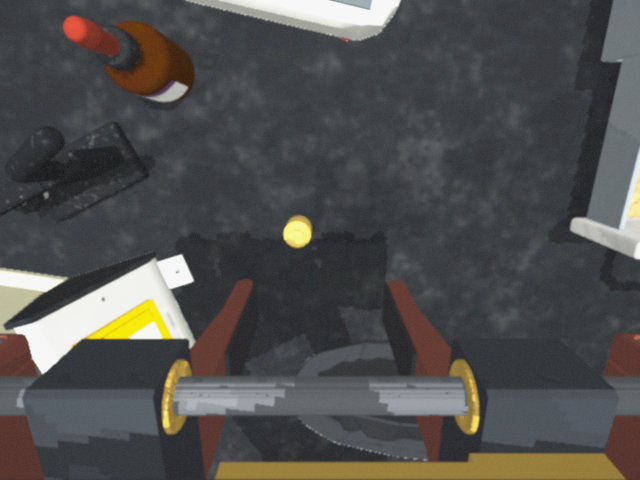

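View pics/s6.png

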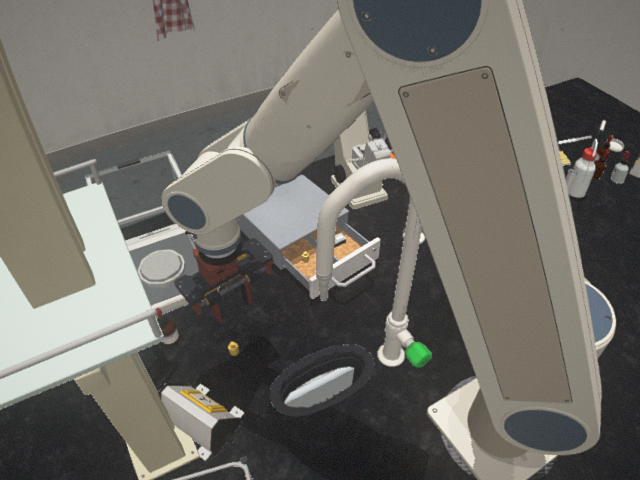

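Run:
```python
from h import *
a=cv2.imread("pics/w6.png"); cv2.imwrite("pics/z6.png",cv2.resize(a[195:275,250:350],None,fx=6,fy=6,interpolation=cv2.INTER_CUBIC))
im=viewer.get_image("wrist")
hsv=cv2.cvtColor(a,cv2.COLOR_BGR2HSV); m=cv2.inRange(hsv,(15,90,60),(40,255,255)); m[:200]=0;m[270:]=0;m[:,:260]=0;m[:,340:]=0
ys,xs=np.nonzero(m); print(xs.min(),xs.max(),ys.min(),ys.max(),xs.mean(),ys.mean())
# silhouette fit
from scipy.optimize import minimize
def sil(x,y):
    t=np.linspace(0,2*np.pi,40); P=[(x+r*np.cos(a_),y+r*np.sin(a_),z) for r,z in((10.5,0),(10.5,22),(6,32)) for a_ in t]
    h=cv2.convexHull(proj(im,P).astype(np.float32)); k=np.zeros((480*1,640),np.uint8); 
    cv2.fillConvexPoly(k,np.round(h*16).astype(np.int32),255,cv2.LINE_AA,4); return k
M=cv2.GaussianBlur(m,(5,5),1).astype(float)
r=minimize(lambda v:((cv2.GaussianBlur(sil(*v),(5,5),1)-M)**2).sum()/1e5,[431,382],method="Nelder-Mead"); print(r.x,r.fun)
print(ray(im,(297,233),32))
```

```text
283 311 215 248 297.34152652005173 231.48124191461838
[431.33194398 383.88369124] 3.10975
[435.78890261 383.68931255  32.        ]
```

View pics/z6.png

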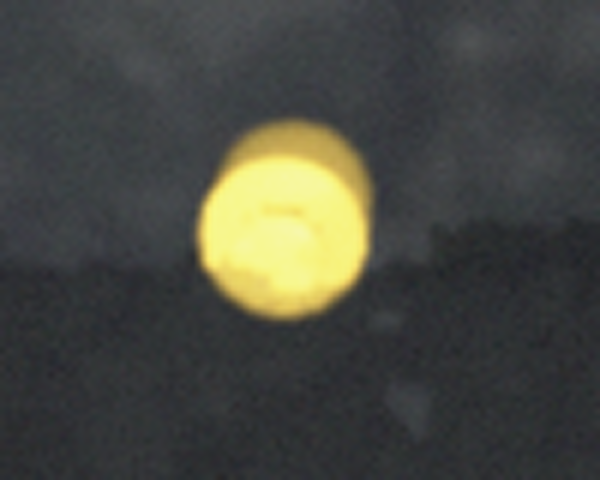

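Emit:
{"method": "apply_moves", "body": {
  "commands": [
    [[-0.0033, 0.018, -0.02, 0], [-0.0033, 0.018, -0.045, 0], [-0.0033, 0.018, -0.07, 0], [-0.0033, 0.018, -0.095, 0], [-0.0033, 0.018, -0.115, 0], [-0.0033, 0.018, -0.127, 0], [-0.0033, 0.018, -0.1325, 0], [-0.0033, 0.018, -0.1325, 0]]
  ]
}}

```text
t: 12.92
ee_pos: [431.6, 383.2, 185.2]
orientation: [2.135, 0.177, -2.135]
ft_force: [0.5, 0.2, 0.3]
width: 59.8
```

Emit:
{"method": "apply_moves", "body": {
  "commands": [
    [[0, 0, 0, 0], [0, 0, 0, 0], [0, 0, 0, 0], [0, 0, 0, 0], [0, 0, 0, 0]]
  ],
  "gripper": 0.0
}}

```text
t: 13.55
ee_pos: [431.5, 383.2, 185.3]
orientation: [2.135, 0.177, -2.135]
ft_force: [-0.4, 0.4, 1.9]
width: 19.6
```

Run:
```python
from h import *
st(); im=shot("wrist","w7.png"); shot("scene","s7.png")
```

```text
t 13.55 pos [431.5 383.2 185.3] ori [ 2.135  0.177 -2.135] F [-0.4  0.4  1.9] w 19.6 q [0.71 0.68 1.83 0.   0.63 2.11]
```

View pics/w7.png

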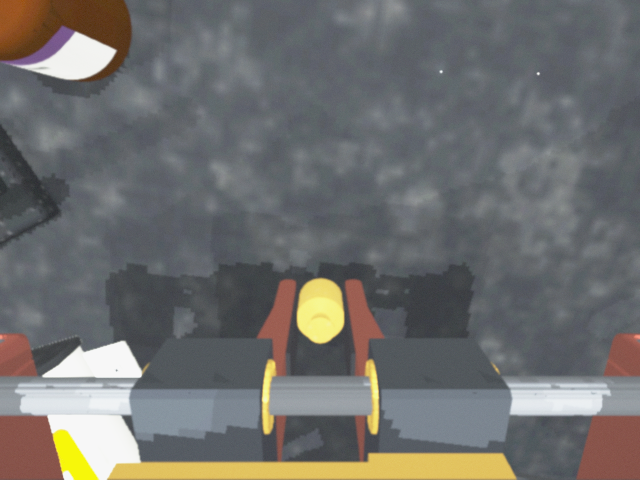

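Emit:
{"method": "apply_moves", "body": {
  "commands": [
    [[0, 0, 0.03, 0], [0, -0.02, 0.07, 0], [0.005, -0.05, 0.11, 0], [0.01, -0.09, 0.15, 0], [0.03, -0.13, 0.18, 0], [0.05, -0.175, 0.2, 0], [0.075, -0.22, 0.2, 0], [0.0985, -0.266, 0.2, 0]]
  ]
}}

```text
t: 14.65
ee_pos: [530.5, 115.7, 385.7]
orientation: [2.136, 0.178, -2.134]
ft_force: [0.2, -0.1, 0.3]
width: 19.7
```

Emit:
{"method": "apply_moves", "body": {
  "commands": [
    [[0, 0, -0.03, 0], [0, 0, -0.06, 0], [0, 0, -0.06, 0], [0, 0, -0.06, 0]]
  ]
}}

```text
t: 15.15
ee_pos: [530.3, 117.3, 325.9]
orientation: [2.136, 0.178, -2.134]
ft_force: [-0.2, 0.3, -0.7]
width: 20.0
```

Run:
```python
from h import *
st(); im=shot("wrist","w8.png"); shot("scene","s8.png"); shot("side","sd8.png")
```

```text
t 15.15 pos [530.3 117.3 325.9] ori [ 2.136  0.178 -2.134] F [-0.2  0.3 -0.7] w 20.0 q [ 0.2   0.41  1.87 -0.    0.86  1.6 ]
```

View pics/w8.png

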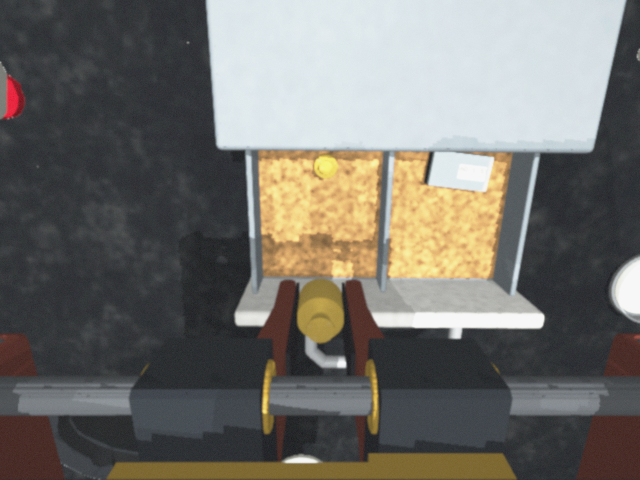

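View pics/s8.png

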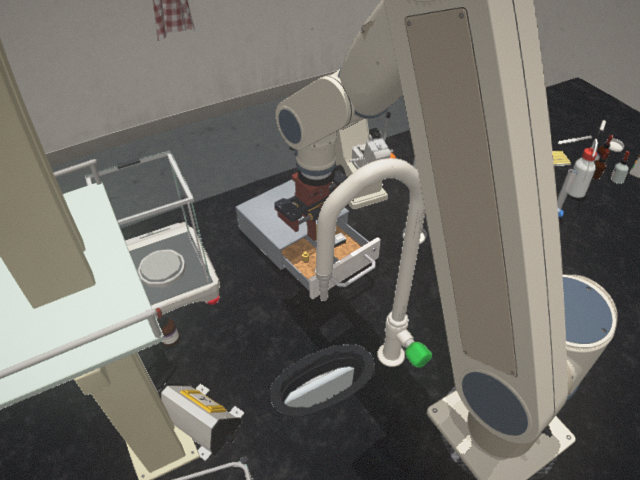

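Run:
```python
from h import *
im=viewer.get_image("wrist")
y=np.radians(9.2);ex=np.array([np.cos(y),np.sin(y)]);ey=np.array([-ex[1],ex[0]])
T=np.array([530.3,117.3])
def rel(px,z): 
    p=ray(im,px,z)[:2]; d=p-T; return np.round([d@ex,d@ey],1),np.round(p,1)
print("front inner top",rel((270,282),76),rel((440,281),76))
print("front outer top",rel((240,325),76),rel((540,326),76))
print("left wall top",rel((252,200),48),"divider top",rel((388,200),45))
print("small knob",rel((324,165),44), "small body", rel((325,167),36))
print("roof front",rel((218,149),85),rel((592,151),85))
print("held weight px",proj(im,(530.3,117.3,325.9-163-22)),proj(im,(530.3,117.3,325.9-163+10)))
```

```text
front inner top (array([-20. ,  34.9]), array([505. , 148.5])) (array([-18.6, -79.1]), array([524.6,  36.3]))
front outer top (array([-52.5,  56.8]), array([469.4, 165. ])) (array([ -52.1, -152.1]), array([503.2, -41.2]))
left wall top (array([30.2, 49.4]), array([552.2, 170.9])) divider top (array([ 30.2, -46.7]), array([567.6,  76. ]))
small knob (array([54.4, -1. ]), array([584.1, 125. ])) small body (array([52.1, -1.8]), array([582.1, 123.8]))
roof front (array([67.3, 60.8]), array([587. , 188.1])) (array([  67.4, -155.7]), array([621.7, -25.6]))
held weight px [[322.95777202 298.40929464]] [[323.5600134 333.5673601]]
```

Emit:
{"method": "apply_moves", "body": {
  "commands": [
    [[0, 0, -0.025, 0], [0, 0, -0.05, 0], [0, 0, -0.075, 0], [0, 0, -0.095, 0], [0, 0, -0.108, 0], [0, 0, -0.116, 0], [0, 0, -0.12, 0], [0, 0, -0.12, 0]]
  ]
}}

```text
t: 16.35
ee_pos: [530.2, 117.2, 205.4]
orientation: [2.135, 0.177, -2.134]
ft_force: [0.5, -0.2, 0.2]
width: 20.2
```

Emit:
{"method": "apply_moves", "body": {
  "commands": [
    [[0, 0, -0.001, 0], [0, 0, -0.0015, 0], [0, 0, -0.0015, 0]]
  ]
}}

```text
t: 16.73
ee_pos: [530.0, 117.2, 203.8]
orientation: [2.135, 0.177, -2.135]
ft_force: [0.8, -0.2, -0.3]
width: 20.1
```

Run:
```python
from h import *
st(); im=shot("wrist","w9.png")
```

```text
t 16.73 pos [530.  117.2 203.8] ori [ 2.135  0.177 -2.135] F [ 0.8 -0.2 -0.3] w 20.1 q [0.2  0.62 1.91 0.   0.62 1.6 ]
```

View pics/w9.png

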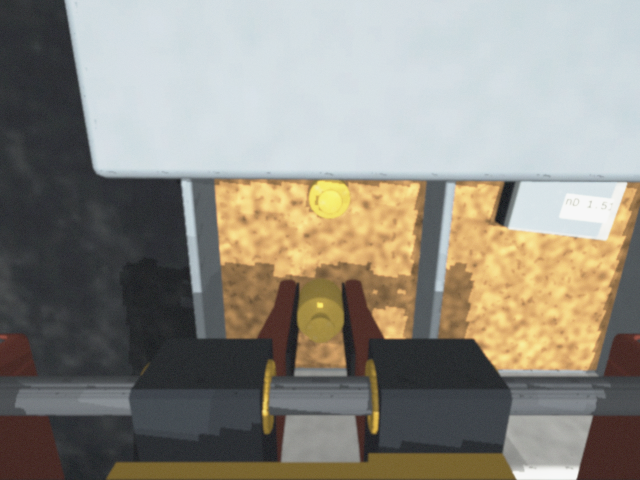

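Emit:
{"method": "apply_moves", "body": {
  "commands": [
    [[0, 0, -0.0005, 0], [0, 0, -0.0008, 0], [0, 0, -0.0008, 0]]
  ]
}}

```text
t: 17.15
ee_pos: [530.1, 117.2, 203.2]
orientation: [2.135, 0.177, -2.135]
ft_force: [-1.9, -0.5, 4.9]
width: 19.5
```

Emit:
{"method": "apply_moves", "body": {
  "commands": [
    [[0, 0, 0, 0], [0, 0, 0, 0], [0, 0, 0, 0], [0, 0, 0, 0]]
  ],
  "gripper": 0.036
}}

```text
t: 17.65
ee_pos: [530.0, 117.1, 202.8]
orientation: [2.135, 0.177, -2.135]
ft_force: [0.7, 0.7, -0.9]
width: 35.8
```

Emit:
{"method": "apply_moves", "body": {
  "commands": [
    [[0, 0, 0.01, 0], [0, 0, 0.025, 0], [0, 0, 0.05, 0], [0, 0, 0.08, 0], [0, 0, 0.12, 0], [0, 0, 0.15, 0], [0, 0, 0.15, 0]]
  ]
}}

```text
t: 18.52
ee_pos: [530.7, 117.3, 356.3]
orientation: [2.142, 0.178, -2.129]
ft_force: [0.5, 0.7, -0.8]
width: 35.8
```

Run:
```python
from h import *
st(); im=shot("wrist","w10.png"); shot("scene","s10.png")
```

```text
t 18.52 pos [530.7 117.3 356.3] ori [ 2.142  0.178 -2.129] F [ 0.5  0.7 -0.8] w 35.8 q [0.2  0.37 1.85 0.   0.92 1.6 ]
```

View pics/w10.png

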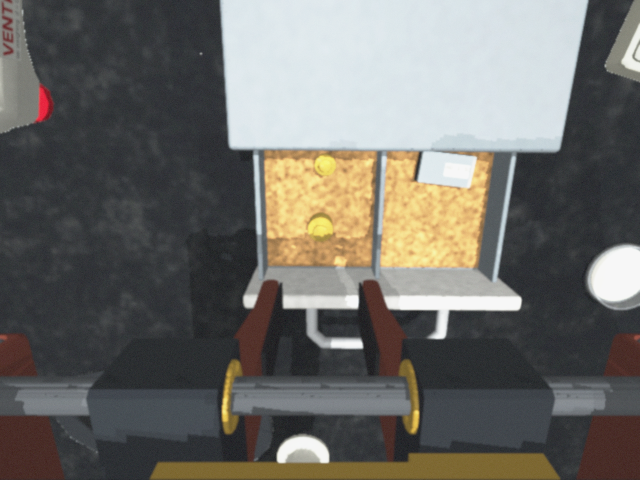

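Emit:
{"method": "apply_moves", "body": {
  "commands": [
    [[-0.01, -0.008, 0.02, 0.175], [-0.02, -0.016, 0.02, 0.35], [-0.035, -0.024, 0.02, 0.525], [-0.05, -0.034, 0.02, 0.7], [-0.06, -0.044, 0.02, 0.875], [-0.07, -0.052, 0.02, 1.05], [-0.08, -0.058, 0.02, 1.225], [-0.087, -0.062, 0.02, 1.4]]
  ]
}}

```text
t: 19.62
ee_pos: [442.0, 54.8, 371.6]
orientation: [1.207, 1.211, -1.211]
ft_force: [0.2, 0.3, -0.6]
width: 35.9
```

Emit:
{"method": "apply_moves", "body": {
  "commands": [
    [[0, 0, 0, 0.171], [0, 0, 0, 0.171], [0, 0, 0, 0.171]]
  ]
}}

```text
t: 20.0
ee_pos: [442.9, 55.2, 372.3]
orientation: [1.088, 1.283, -1.089]
ft_force: [0.4, 0.2, 0.0]
width: 36.0
```

Run:
```python
from h import *
st(); im=shot("wrist","w11.png")
for c in("wrist",):
   for d in models.place_of(c,"handle_mid")[:1]: print(c,np.round(d["position"],1),round(d["conf"],2))
```

```text
t 20.0 pos [442.9  55.2 372.3] ori [ 1.088  1.283 -1.089] F [0.4 0.2 0. ] w 36.0 q [ 0.1   0.21  2.04  0.    0.9  -0.07]
wrist [443.2  54.4  52.7] 0.6
```

View pics/w11.png

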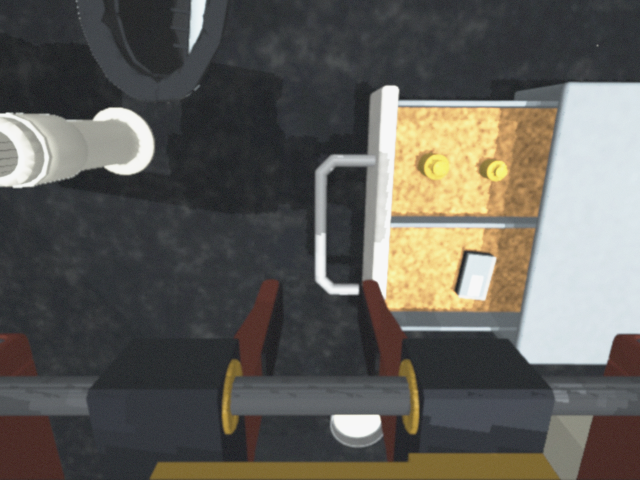

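Both weights stand; handle is under the gripper. Descend (372.9 → 217.5) and grip.

Emit:
{"method": "apply_moves", "body": {
  "commands": [
    [[0, 0, -0.04, 0], [0, 0, -0.075, 0], [0, 0, -0.1, 0], [0, 0, -0.12, 0], [0, 0, -0.135, 0], [0, 0, -0.147, 0], [0, 0, -0.155, 0], [0, 0, -0.155, 0]]
  ]
}}

```text
t: 21.1
ee_pos: [443.0, 55.2, 217.6]
orientation: [1.086, 1.283, -1.087]
ft_force: [0.2, -1.3, 0.9]
width: 35.6
```

Emit:
{"method": "apply_moves", "body": {
  "commands": [
    [[0, 0, 0, 0], [0, 0, 0, 0], [0, 0, 0, 0], [0, 0, 0, 0]]
  ],
  "gripper": 0.0
}}

```text
t: 21.6
ee_pos: [443.0, 55.2, 218.2]
orientation: [1.086, 1.283, -1.086]
ft_force: [-1.1, -0.4, 3.5]
width: 8.1
```

Emit:
{"method": "apply_moves", "body": {
  "commands": [
    [[0.003, 0.0005, 0, 0], [0.009, 0.0015, 0, 0], [0.018, 0.003, 0, 0], [0.028, 0.0046, 0, 0], [0.038, 0.0062, 0, 0], [0.048, 0.0078, 0, 0], [0.057, 0.0093, 0, 0], [0.063, 0.0103, 0, 0]]
  ]
}}

```text
t: 22.6
ee_pos: [506.2, 65.3, 218.1]
orientation: [1.085, 1.283, -1.086]
ft_force: [-1.8, -3.0, 7.3]
width: 8.1
```

Emit:
{"method": "apply_moves", "body": {
  "commands": [
    [[0.006, 0.001, 0, 0], [0.012, 0.002, 0, 0], [0.018, 0.003, 0, 0], [0.024, 0.0039, 0, 0], [0.029, 0.0047, 0, 0], [0.032, 0.0052, 0, 0], [0.034, 0.0055, 0, 0], [0.034, 0.0055, 0, 0]]
  ]
}}

```text
t: 23.6
ee_pos: [540.2, 70.6, 218.2]
orientation: [1.086, 1.283, -1.086]
ft_force: [-0.8, -3.6, 5.2]
width: 7.9
```

Run:
```python
from h import *
st(); im=shot("wrist","w12.png")
```

```text
t 23.6 pos [540.2  70.6 218.2] ori [ 1.086  1.283 -1.086] F [-0.8 -3.6  5.2] w 7.9 q [ 0.11  0.59  1.9  -0.    0.65 -0.06]
```

View pics/w12.png

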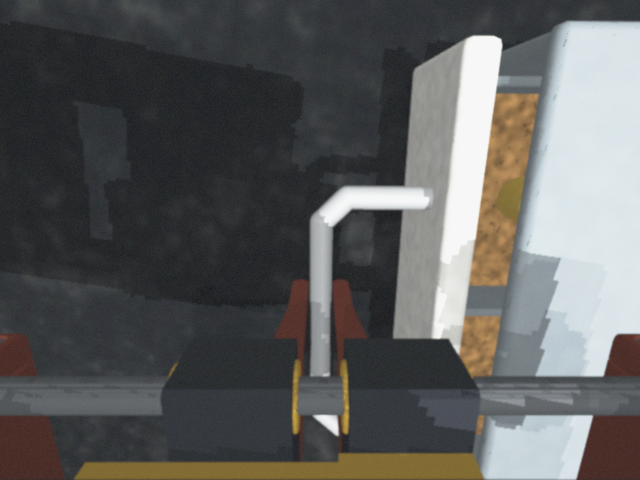

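Continue in small steps until the stop shows in the force.

Emit:
{"method": "apply_moves", "body": {
  "commands": [
    [[0.002, 0.0003, 0, 0], [0.004, 0.0006, 0, 0], [0.006, 0.001, 0, 0], [0.006, 0.001, 0, 0]]
  ]
}}

```text
t: 24.15
ee_pos: [546.1, 71.6, 218.1]
orientation: [1.086, 1.283, -1.086]
ft_force: [-0.8, -3.6, 4.0]
width: 8.0
```

Emit:
{"method": "apply_moves", "body": {
  "commands": [
    [[0.001, 0.0002, 0, 0], [0.002, 0.0003, 0, 0], [0.003, 0.0005, 0, 0], [0.003, 0.0005, 0, 0]]
  ]
}}

```text
t: 24.65
ee_pos: [549.0, 72.1, 218.2]
orientation: [1.086, 1.283, -1.086]
ft_force: [-1.1, -4.2, 6.4]
width: 8.1
```

Run:
```python
from h import *
st(); im=shot("wrist","w13.png")
```

```text
t 24.65 pos [549.   72.1 218.2] ori [ 1.086  1.283 -1.086] F [-1.1 -4.2  6.4] w 8.1 q [ 0.11  0.6   1.88 -0.    0.66 -0.06]
```

View pics/w13.png

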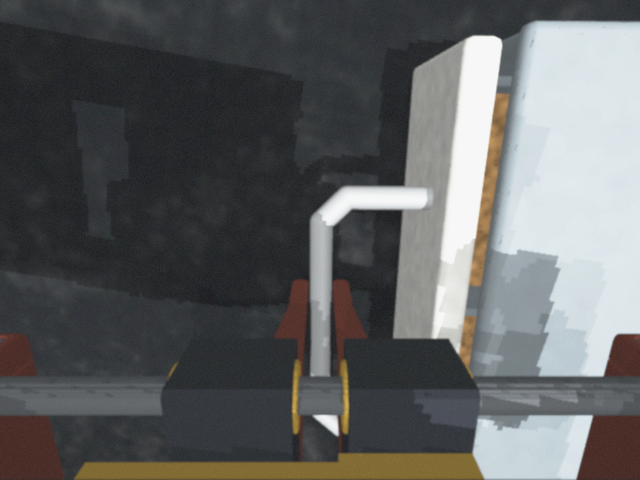

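Emit:
{"method": "apply_moves", "body": {
  "commands": [
    [[0.001, 0.0002, 0, 0], [0.002, 0.0003, 0, 0], [0.002, 0.0003, 0, 0]]
  ]
}}

```text
t: 25.08
ee_pos: [549.9, 72.2, 218.1]
orientation: [1.084, 1.285, -1.089]
ft_force: [-6.5, -5.6, 11.0]
width: 8.1
```

Emit:
{"method": "apply_moves", "body": {
  "commands": [
    [[0.001, 0.0002, 0, 0], [0.002, 0.0003, 0, 0], [0.002, 0.0003, 0, 0]]
  ]
}}

```text
t: 25.45
ee_pos: [550.6, 72.3, 218.0]
orientation: [1.082, 1.288, -1.092]
ft_force: [-11.5, -7.1, 17.6]
width: 8.2
```

Run:
```python
from h import *
st(); im=shot("wrist","w14.png")
```

```text
t 25.45 pos [550.6  72.3 218. ] ori [ 1.082  1.288 -1.092] F [-11.5  -7.1  17.6] w 8.2 q [ 0.11  0.6   1.88 -0.    0.67 -0.06]
```

View pics/w14.png

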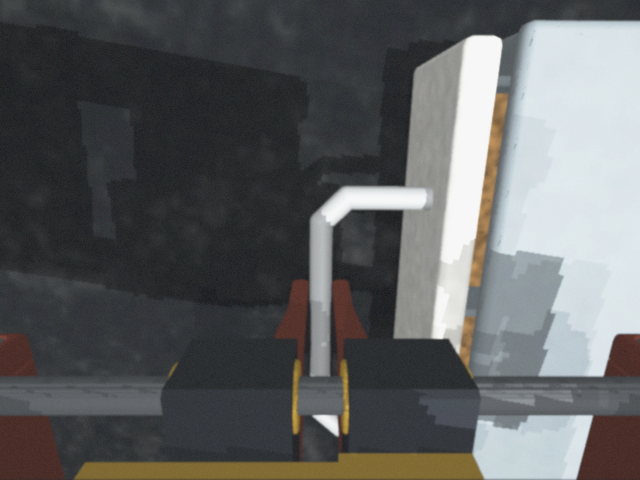

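Emit:
{"method": "apply_moves", "body": {
  "commands": [
    [[0, 0, 0, 0], [0, 0, 0, 0], [0, 0, 0, 0], [0, 0, 0.02, 0], [0, 0, 0.05, 0], [0, 0, 0.1, 0], [0, 0, 0.15, 0], [0, 0, 0.2, 0]]
  ],
  "gripper": 0.034
}}

```text
t: 26.5
ee_pos: [553.0, 73.2, 419.5]
orientation: [1.086, 1.283, -1.086]
ft_force: [0.6, -1.1, 0.4]
width: 33.9
```

```bash
python3 - <<'E'
from h import *
st(); im=shot("wrist","w15.png"); shot("scene","s15.png"); shot("side","sd15.png")
for c in("wrist","side","scene"):
  for l in ("handle_mid","drawer_floor"):
   for d in models.place_of(c,l)[:1]: print(c,l,np.round(d["position"],1),round(d["conf"],2))
E
python3 - <<'E'
import cv2
a=cv2.imread("pics/sd15.png"); b=cv2.imread("pics/s15.png")
cv2.imwrite("pics/z7.png",cv2.resize(a[180:340,260:460],None,fx=4,fy=3.75))
cv2.imwrite("pics/z8.png",cv2.resize(b[160:300,220:380],None,fx=4,fy=4))
E
```

```text
t 26.5 pos [553.   73.2 419.5] ori [ 1.086  1.283 -1.086] F [ 0.6 -1.1  0.4] w 33.9 q [ 0.11  0.31  1.77  0.    1.07 -0.06]
wrist handle_mid [552.2  69.7  55. ] 0.67
side handle_mid [551.6  70.7  57.8] 0.77
side drawer_floor [ 472.  -374.2    3.2] 0.74
scene handle_mid [550.4  72.6  56.4] 0.62
scene drawer_floor [653.8  89.2  17.3] 0.7
```

View pics/z7.png

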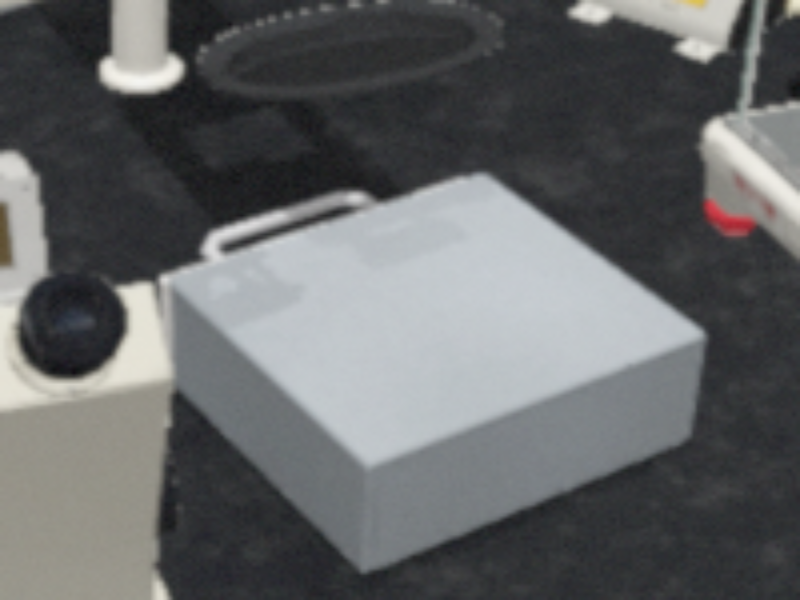

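View pics/w15.png

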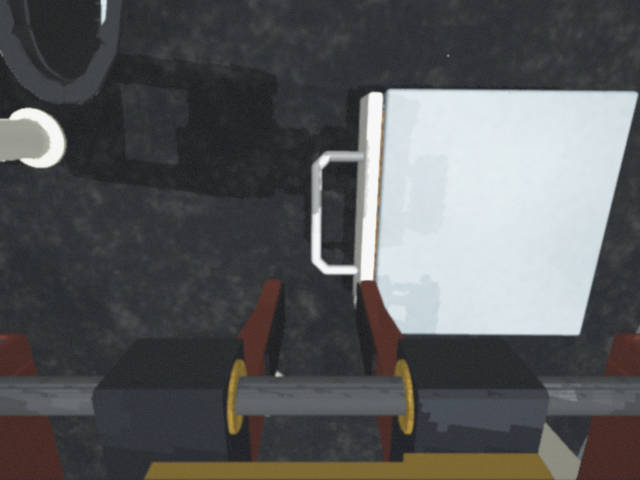

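View pics/z8.png

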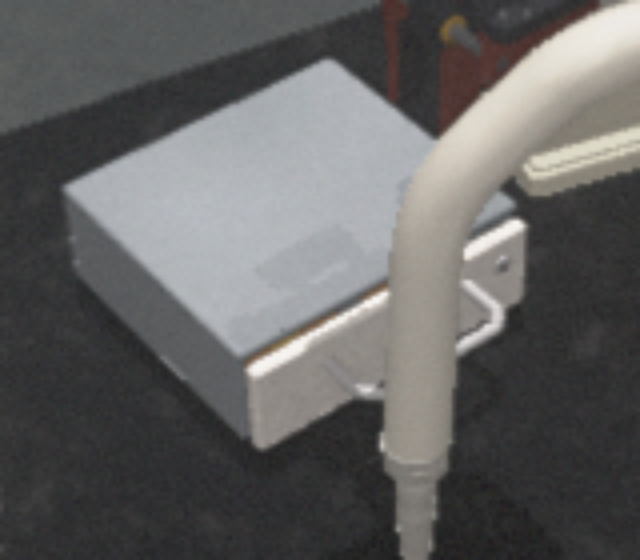

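Run:
```python
from h import *
o=st(); print(np.abs(o["qvel"]).max()); print(workorder.close_job())
```

```text
t 26.95 pos [552.7  73.1 416.2] ori [ 1.084  1.285 -1.088] F [0.1 0.4 0.5] w 34.0 q [ 0.11  0.31  1.77 -0.    1.06 -0.06]
0.004835993396204751
the job is handed in; nothing more can be done
None
```

The big brass weight is away in the left compartment next to the small one, and the drawer is pushed shut. I handed the job in at about 27 s of the 61 s allowed.

I pulled the drawer open by its handle to about 105 mm. I set the big weight down about 55 mm in front of the small one, released it, and pushed the drawer shut by the handle in slow steps of at most about 0.08 m/s.

**Last checks:**
- **Drawer:** the force rose to about 11 N with almost no further movement, so it reached its stop. The handle then measured about 155 mm in front of the unit's centre, against roughly 154 mm expected when shut. The front sits against the shell in all three camera views.
- **Weights and test piece:** both weights were standing, and the test piece was in the right compartment, in the last picture before closing. With the drawer shut I could not see inside, so their final state rests on how gently it was closed.
- **Bystanders:** I did not re-measure the bottle, timer, dish or marker. I kept the gripper's path away from them, and the wrist force showed no unexpected contact.
- **Arm:** it was at rest well above the unit and touching nothing when I handed in.

One camera's estimate of the drawer floor at the end (side view) was clearly wrong, placing it far from the unit, so I ignored it. Otherwise no check failed.

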